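# Mount a glaze test chip and snap its bezel on

## Task

Lay the small speckled test chip flat between the four corner lips of the sample holder and let go of it. Then set the grey window bezel over it and press it straight down until both end catches snap over its tabs and it sits fully home. Finish while still pressing: the program ends with the hand holding a steady downward push of about 10 N on the bezel, without ever forcing it hard. Leave the other things on the table where they are.

Things in the scene. Friction and masses are not known exactly. Their poses are not given: they have to be found in the camera images.
- holder: sample holder, fixed to the table at the robot's left: dark steel plate 150 x 84 x 8 mm, long side along its x. Origin: centre of its underside, z up. In the middle four L-shaped corner lips, 4 mm high, open between the corners; along each long side a guide rail (60 mm long, inner faces at y = +-32.5 mm, round top 10 mm above the plate); at each x end a bright spring catch.
- holder_bed (a point): centre of the chip's place on the plate's upper face (8 mm above the table), axes as the holder. The lips leave 50 x 42 mm (x by y), 2 mm round the chip on each side. The bezel's origin comes to this same point when it is home.
- holder_catch (a point): tip of the sloped nose of the spring catch at the holder's +x end (9 mm above the plate); the other catch mirrors it at -x. Catches are 26 mm wide along y, 49.5 to 64 mm from the middle, tops 24 mm above the plate, noses pointing inward.
- test_chip: the small speckled ceramic chip, 46 x 38 x 12 mm (its x, y, z), about 50 g, lying flat and alone between the holder and the tile stacks, in front of the tile cutter. Origin: centre of its underside. It goes between the lips with its x along the holder's x, either way round. Other small chips, in the scrap piles, are fixed.
- bezel: snap bezel at the robot's right: grey plastic frame with a 38 x 30 mm window, about 90 g, upright. Origin: centre of its underside, z up. Skirt 88 x 60 mm (x by y) with a flat shoulder 18 mm above the underside; on it a raised grip rim. It goes on the holder with its x along the holder's x, either way round; level, straight down.
- bezel_grip (a point): middle of the raised rim, 25 mm above the bezel's underside. The rim is 48 x 40 mm outside (x by y) and stands 14 mm up from the shoulder, top 32 mm above the underside: grip it across y (40 mm); the shoulder leaves a 10 mm ledge each side. Pushing on rim or shoulder near the middle is fine.
- bezel_tab (a point): top middle of the flat tab, 4 mm thick and 24 mm wide, at the bezel's +x end; another is at -x. Tabs reach to x = +-52 mm. They meet the noses with the bezel 12 to 14 mm above home; pressing on spreads the catches at up to some 7 to 20 N; 2 to 8 mm above home the force drops; pressed on, the bezel slides down to the plate and the catches spring back over the tabs.
- catch_a (a joint): how far the spring catch at the holder's +x end is pushed outward (m): 0 at rest, up to 0.004 while a tab passes, back near 0 when it has snapped over the tab
- catch_b (a joint): the same for the catch at the holder's -x end
- grout_float: bystander: blue grout float with a handle, 120 x 211 x 66 mm, left; origin at the middle of its underside
- rubbing_stone: bystander: dark grey rubbing stone, 90 x 106 x 24 mm, at the near edge on the right; origin at the middle of its underside
- masking_tape: bystander: roll of masking tape lying flat, 104 x 102 x 25 mm, near side of the table, a little right of the middle; origin at the middle of its underside
- slab_pebble: bystander: pale mottled tile slab, 109 x 100 x 12 mm, right, beyond the bezel; origin at the middle of its underside
- glaze_jar: bystander: small closed glaze jar, 52 mm across, 66 mm high, in front of the banding wheel and left of it; origin at the middle of its underside. The wheel with its bowl stands 145 mm high round x = 0.70, y = -0.02, radius 0.1 m; the fixed tile stacks in front of it reach 70 mm: carry above or in front of them
- glaze_brush: bystander: thin glaze brush lying along the near edge on the left, 204 x 17 x 11 mm; origin at the middle of its underside

How it is judged:
By the outcome, as a careful person would: the job done as asked, in the order asked, and still so for the second after the job is handed in, while the arm keeps its last pose, push and grip.
It also fails if it takes over 69 s, if anything falls off the work surface, if the arm or the gripper's body presses on something with over 40 N, if the wrist force passes 120 N, or if a joint passes its speed limit or range.

## Robot

A 7-joint arm with a two-finger parallel gripper is mounted at the origin on a cart in front of the work surface, level with it; the furniture and walls round the work are solid. World frame = base frame: x ahead of the robot, y to its left, z up, the work surface at z = 0. Lengths are in m, angles in rad, forces in N, time in s.
With the tool pointing down it reaches from about 0.4 to 0.85 m from the base axis. Payload 10.4 kg.
Tool frame: the origin (TCP) lies between the finger pads; the fingertips stand 22 mm ahead of it and the grasp point (between the pads) lies 3 mm ahead of it; z points along the fingers, y is the line along which they close (so a half turn about z gives the same grasp; the last joint's range is limited). The gripper opens to 85 mm and grips with 20 to 120 N. Pads are 22 mm wide; open, the fingers measure 114 mm over their backs; the gripper's body (76 mm by 85 mm) begins 54 mm behind the grasp point. The pads swing forward as they close: fully open they stand 13 mm farther back than shut.
Start: joints at [-1.285, 0.332, -0.065, 1.46, 0.022, 1.35, -0.088], TCP at [0.19, 0.595, 0.253] pointing down, gripper open.
Joint ranges: [-2.6, 2.6], [-0.5, 2.12], [-1.47, 1.34], [0.16, 2.42], [-1.27, 4.41], [0.06, 2.06], [-2.6, 2.6]. Speed limits (rad/s): [2.22, 2.22, 2.79, 2.79, 3.14, 3.14, 3.14].

## Interface

Orientations are given as a unit quaternion [x, y, z, w].
In Python, from workcell import manip, camera, ticket, boxes_of, outline_of gives the robot as it stands.
- The arm moves only by the tool carry_out, never from a script. Its argument "deltas" is a list of rows, each a list of 5 numbers: the shift along the tool's x, y, z as a fraction of full scale, then the turn about the tool's z as a fraction of full scale, then the opening, from -1 (shut) to 1 (fully open), so that 0 is half open. In form: [[tx, ty, tz, spin, gripper], ...]. A call has 1 to 20 rows; each row is the pose to reach, as a shift and turn from the pose commanded when the call began, along the tool's axes at that moment; what a row does not reach only later rows make up. Full scale, the value 1, is 150 mm for a shift and 30 degrees for a turn. A row lasts 1/8 s, in which the tool goes at most 62.5 mm and 10.7 degrees, less where a joint would pass 70% of its speed; a pose out of reach is approached as far as the arm can. A call with a number of a shift or a turn outside -1 to 1 is refused whole. A call with a gripper value outside its range is refused whole. The fingers move at their own pace and stop on an object; "force" is the grip in N (left out, the last holds). Time passes only in rows, so rows that repeat a pose let the fingers close. It gives the time, the measured TCP pose, the force, the opening and the grip force at its end, in the units of the state.
- manip.get_obs(): the state, without advancing time (a new reading comes with each control period).
- camera(name): name is "scene" or "side" or "wrist"; returns a dict with "img" (384x512x3 uint8, red, green, blue), "depth" (384x512 float32, m along the optical axis (not along the pixel's ray), 0 where there is no reading), "vertical_fov" (degrees; the focal length in pixels is half the picture's height over the tangent of half this angle, whatever the lens; pixels are square), "cx", "cy" (the principal point, pixels), "R" (3x3) and "t" (3): a world point X has camera coordinates R X + t. Camera axes: x right, y down, z forward; pixel columns grow to the right and rows downward; lengths in m; the calibration is good to about 2 mm. The wrist camera is an equidistant fisheye: a pixel r from the principal point sees the ray r / f radians off the axis. A picture is of the moment at which its call begins.
- ticket.hand_in(): hands the job in; it is judged then, once.
Trained networks look in a picture, given as the dict that the camera call returned (one of the last four; its "shot" number tells which), for a name from the list of things; names that differ only in an ending like _2 or _b are one class to them, and where a whole thing is asked for, a point or a joint stands for the part that bears it (a point fixed in the world has none). Each returns a list of dicts, best first, with "conf" (0 to 1); they miss things now and then, are a little off and sometimes report something else, mostly with a low value. They report only what shows in the picture. A call takes as long as a camera call.
- boxes_of(query, picture): "position" ([x, y, z] in m, in world coordinates, good to about 4 mm: the middle of the surface that is visible of it).
- outline_of(query, picture): "region" (384x512 bool, what is visible of it).
The state is a dict: "clock": time; "joint_pos": joint angles; "joint_velocities": joint speeds; "tau": joint torques, N m; "position": TCP position; "ee_rot": TCP orientation; "ft_force": force on the tool from outside, world axes, zero at the start; "torque": the same for the moment, N m; "grip_width": opening from 0.0 (shut) to 1.0 (fully open); "grasp_force": force on a finger pad.
Only numpy, scipy, OpenCV 4.12 (cv2) and the standard library are available. Lean on these libraries where they do the work, as an engineer would, in place of code of your own. Each camera call takes 0.05 s, during which the arm holds its last target. There are 200 camera calls.

## Working session

There is one attempt and no reset: what is moved stays moved. The work goes in short steps, Python scripts to look and compute and a tool call to move; the robot and the scene stay as the last step left them, time stands still between calls to the robot, and variables do not carry over. Pictures are saved under pics/ and viewed, at most 10 in all, crops included, and the job is handed in when it is done.

Besides the shell and the picture viewer there is one more tool, called after "Request:" as a command line: name --pt "numbers of a row" for each row, then --argument value for the rest. carry_out: Moves the arm, as the interface text tells. Its arguments: {"type":"object","properties":{"deltas":{"type":"array","items":{"type":"array","items":{"type":"number"}}},"force":{"type":"number"}},"required":["deltas"]}

```bash
mkdir -p pics; cat > h.py <<'E'
import numpy as np, cv2
from workcell import manip, camera, ticket, boxes_of, outline_of
from scipy.spatial.transform import Rotation as Ro
def cloud(p, mask=None):
    d=p["depth"]; f=d.shape[0]/2/np.tan(np.radians(p["vertical_fov"])/2)
    v,u=np.nonzero((d>0)&(mask if mask is not None else True))
    z=d[v,u]; C=np.c_[(u-p["cx"])/f*z,(v-p["cy"])/f*z,z]
    return (C-p["t"])@p["R"],u,v
def save(p,n): cv2.imwrite("pics/"+n,p["img"][...,::-1])
def rect(P):
    (c,s,a)=cv2.minAreaRect((P[:,:2]*1000).astype(np.float32)); return np.round(c,1),np.round(s,1),round(a,1)
E
python3 - <<'E'
from h import *
for n in("scene","side"):
    p=camera(n); save(p,n+".png")
    for q in("test_chip","bezel","holder"):
        b=boxes_of(q,p); print(n,q,[(np.round(x["position"],3),round(x["conf"],2)) for x in b[:3]])
        for o in outline_of(q,p)[:1]:
            P,_,_=cloud(p,o["region"]); z=P[:,2]; 
            print(len(P),np.round(np.percentile(z,[2,50,98]),3),rect(P[z>np.percentile(z,20)]),round(o["conf"],2))
o=manip.get_obs(); print(o); print(Ro.from_quat(o["ee_rot"]).as_matrix().round(3))
E
```

```text
scene test_chip []
86 [-0.     0.013  0.018] (array([531.7, 164.4]), array([37.2, 47.2]), 71.7) 0.39
scene bezel [(array([ 0.434, -0.3  ,  0.02 ]), 0.91), (array([ 0.574, -0.431,  0.012]), 0.17)]
365 [0.    0.021 0.037] (array([ 455.3, -299.5]), array([60.1, 93.4]), 86.5) 0.88
scene holder [(array([0.483, 0.326, 0.013]), 0.89)]
356 [0.003 0.01  0.032] (array([496.5, 335.6]), array([162.7,  77.7]), 55.0) 0.88
side test_chip [(array([0.528, 0.174, 0.009]), 0.49)]
114 [-0.001  0.009  0.017] (array([534.3, 164.1]), array([42.2, 51. ]), 69.8) 0.65
side bezel [(array([0.477, 0.36 , 0.008]), 0.72), (array([ 0.453, -0.283,  0.014]), 0.63)]
191 [0.003 0.019 0.034] (array([ 452.1, -293.5]), array([72. , 86.4]), 85.2) 0.73
side holder [(array([0.483, 0.362, 0.007]), 0.95)]
931 [-0.002  0.008  0.031] (array([478.3, 354.2]), array([152.4,  85.5]), 75.1) 0.75
{'clock': 0.7, 'joint_pos': array([-1.28461666,  0.33215234, -0.06467019,  1.46006996,  0.02161307,
        1.34992566, -0.08851882]), 'joint_velocities': array([ 0.00071648, -0.00147979,  0.00100404, -0.00024528, -0.0014766 ,
        0.00029972,  0.00045145]), 'tau': array([ 5.94599442e-04, -6.25096607e+01,  4.94147942e-02, -3.91777360e+01,
        1.65075157e-02,  1.44782894e-03, -1.57357715e-05]), 'position': array([0.18994643, 0.5954632 , 0.25338159]), 'ee_rot': array([1.53797740e-01, 9.88102348e-01, 6.89058237e-05, 1.16542707e-05]), 'ft_force': array([-0.32621611, -0.12388107, -0.59340379]), 'torque': array([ 0.00843582, -0.01866123,  0.05279184]), 'grasp_force': 0.0, 'grip_width': 1.0001671117320872}
[[-0.953  0.304  0.   ]
 [ 0.304  0.953  0.   ]
 [-0.     0.    -1.   ]]
```

View pics/scene.png

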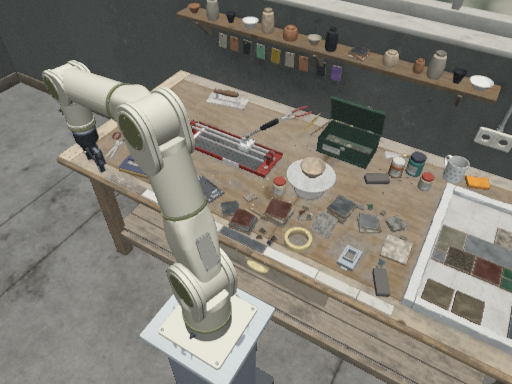

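The scene view shows the holder at about (207,190), the chip near (230,208) and the bezel at (349,257). Next I'll move over the holder/chip area for a wrist look.

Request:
carry_out --pt "-0.4 -0.22 0 0 1" --pt "-0.8 -0.44 0 0 1" --pt "-0.9 -0.5 0 0 1"

```text
clock: 1.08
position: [0.2989, 0.4802, 0.2537]
ee_rot: [0.156, 0.988, 0.0, 0.001]
ft_force: [-0.3, 0.9, 0.0]
grip_width: 1.001
grasp_force: 0.0
```

Request:
carry_out --pt "-0.4 -0.22 0 0 0.5" --pt "-0.8 -0.44 0 0 0.5" --pt "-0.9 -0.5 0 0 0.5"

```text
clock: 1.45
position: [0.4043, 0.3672, 0.2537]
ee_rot: [0.156, 0.988, 0.0, 0.001]
ft_force: [-0.2, -0.5, -0.2]
grip_width: 0.751
grasp_force: 0.0
```

Request:
carry_out --pt "-0.4 -0.22 0 0 0.5" --pt "-0.8 -0.44 0 0 0.5" --pt "-0.9 -0.5 0 0 0.5" --pt "-0.9 -0.5 0 0 0.5"

```text
clock: 1.95
position: [0.5091, 0.2554, 0.2534]
ee_rot: [0.156, 0.988, -0.0, 0.0]
ft_force: [-0.2, -0.1, -0.4]
grip_width: 0.748
grasp_force: 0.0
```

```bash
cat >> h.py <<'E'
def fcloud(p, mask=None):
    d=p["depth"]; f=d.shape[0]/2/np.tan(np.radians(p["vertical_fov"])/2)
    v,u=np.nonzero((d>0)&(mask if mask is not None else True))
    x=u-p["cx"];y=v-p["cy"];r=np.hypot(x,y)+1e-9;th=r/f;z=d[v,u];t=np.tan(th)*z/r
    return (np.c_[x*t,y*t,z]-p["t"])@p["R"],u,v
def st():
    o=manip.get_obs(); T=Ro.from_quat(o["ee_rot"]).as_matrix()
    print("t",round(o["clock"],2),"pos",o["position"].round(4),"yaw_y",np.degrees(np.arctan2(T[1,1],T[0,1])).round(2),"tilt",T[:,2].round(4),"F",o["ft_force"].round(1),"w",round(o["grip_width"],3),"g",round(o["grasp_force"],1),"j",o["joint_pos"].round(2)); return o,T
def go(tx,ty,tz,yaw):
    "units for a move to world target, tool y at angle yaw (mod 180)"
    o,T=st(); d=T.T@(np.array([tx,ty,tz])-o["position"]); y=np.degrees(np.arctan2(T[1,1],T[0,1]))
    print("delta units",(d/0.15).round(3),"spin deg",-(((yaw-y+90)%180)-90))
E
python3 - <<'E'
from h import *
st(); p=camera("wrist"); save(p,"w1.png")
for q in("test_chip","holder"):
    print(q,[(np.round(x["position"],3),round(x["conf"],2)) for x in boxes_of(q,p)[:2]])
    for o in outline_of(q,p)[:1]:
        P,_,_=fcloud(p,o["region"]); z=P[:,2]; print(len(P),np.round(np.percentile(z,[2,20,50,80,98]),3),rect(P),rect(P[z>0.006]),round(o["conf"],2))
E
```

```text
t 1.95 pos [0.5091 0.2554 0.2534] yaw_y 72.03 tilt [ 7.e-04 -6.e-04 -1.e+00] F [-0.2 -0.1 -0.4] w 0.748 g 0.0 j [-0.74  0.21  0.23  1.63 -0.05  1.31  0.75]
test_chip [(array([0.531, 0.166, 0.014]), 0.76), (array([ 0.492, -0.269,  0.005]), 0.48)]
851 [0.003 0.01  0.011 0.011 0.012] (array([533.7, 165.3]), array([33.2, 47.7]), 69.2) (array([531.7, 166. ]), array([33.2, 43.3]), 69.2) 0.75
holder [(array([0.479, 0.346, 0.006]), 0.94), (array([ 0.493, -0.267,  0.004]), 0.42)]
7504 [0.005 0.007 0.007 0.009 0.031] (array([479.2, 353.3]), array([154.6,  86.2]), 75.2) (array([479.1, 352.2]), array([150. ,  83.4]), 75.3) 0.97
```

View pics/w1.png

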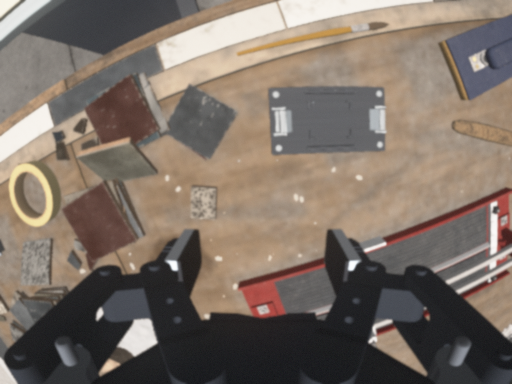

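The wrist view shows the chip at (203,202), the holder at (327,120) and a dark slab at (200,120). I'll turn to grip the chip across its 46 mm side, because the rails would block fingers on its y sides.

Request:
carry_out --pt "-0.17 -0.26 0.2 -0.33 0.45" --pt "-0.33 -0.52 0.4 -0.65 0.45" --pt "-0.33 -0.52 0.5 -0.967 0.45"

```text
clock: 2.58
position: [0.5309, 0.1651, 0.1769]
ee_rot: [-0.099, 0.995, -0.001, -0.001]
ft_force: [0.1, 1.1, 0.8]
grip_width: 0.727
grasp_force: 0.0
```

Request:
carry_out --pt "0 0 0.15 -0.33 0.45" --pt "0 0 0.3 -0.65 0.45" --pt "0 0 0.3 -0.967 0.45"

```text
clock: 2.95
position: [0.5293, 0.1694, 0.1315]
ee_rot: [-0.348, 0.937, 0.0, -0.002]
ft_force: [0.1, 0.2, -0.0]
grip_width: 0.727
grasp_force: 0.0
```

Request:
carry_out --pt "0 0 0.1 -0.33 0.45" --pt "0 0 0.15 -0.65 0.45" --pt "0 0 0.15 -0.967 0.45" --pt "0 0 0.15 -0.967 0.45"

```text
clock: 3.45
position: [0.5305, 0.1695, 0.1108]
ee_rot: [-0.569, 0.822, 0.0, 0.0]
ft_force: [-0.3, 0.2, 0.0]
grip_width: 0.727
grasp_force: 0.0
```

```bash
python3 - <<'E'
from h import *
p=camera("wrist"); save(p,"w2.png")
for o in outline_of("test_chip",p)[:2]:
        P,_,_=fcloud(p,o["region"]); z=P[:,2]; print(len(P),np.round(np.percentile(z,[2,20,50,80,98]),3),rect(P),rect(P[z>0.007]),round(o["conf"],2))
go(0.532,0.165,0.022,159)
E
```

```text
2443 [0.001 0.01  0.011 0.011 0.012] (array([532.9, 166.9]), array([37.5, 46.9]), 69.6) (array([531.7, 165.7]), array([33.1, 43.6]), 67.7) 0.86
t 3.55 pos [0.5307 0.1692 0.1109] yaw_y 159.16 tilt [ 2.e-04  3.e-04 -1.e+00] F [ 0.4 -0.7  0.1] w 0.726 g 0.0 j [-0.47  0.31  0.09  1.81 -0.03  1.02  2.41]
delta units [ 0.023 -0.018  0.593] spin deg 0.16091771306227542
```

View pics/w2.png

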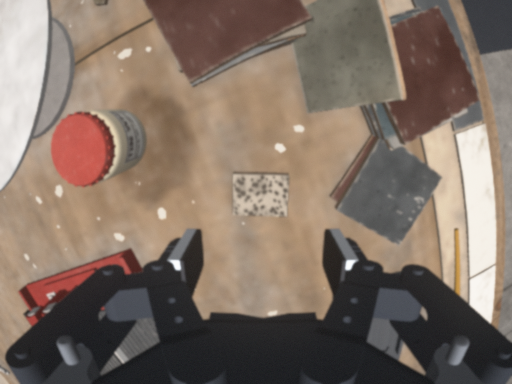

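The wrist view shows the chip at (260,194), centred between the fingers. I'll descend and grip.

Request:
carry_out --pt "0.017 -0.016 0.2 0 0.45" --pt "0.017 -0.016 0.4 0 0.45" --pt "0.017 -0.016 0.53 0 0.45" --pt "0.017 -0.016 0.59 0 0.45" --pt "0.017 -0.016 0.59 0 0.0" --pt "0.017 -0.016 0.59 0 -0.3" --pt "0.017 -0.016 0.59 0 -0.3" --pt "0.017 -0.016 0.59 0 -0.3" --force 30

```text
clock: 4.55
position: [0.5324, 0.1655, 0.0227]
ee_rot: [-0.569, 0.823, -0.0, 0.0]
ft_force: [0.4, -0.2, -1.2]
grip_width: 0.494
grasp_force: 30.7
```

```bash
python3 - <<'E'
from h import *
st(); p=camera("wrist"); save(p,"w3.png")
E
```

```text
t 4.55 pos [0.5324 0.1655 0.0227] yaw_y 159.33 tilt [ 6.e-04  4.e-04 -1.e+00] F [ 0.4 -0.2 -1.2] w 0.494 g 30.7 j [-0.45  0.43  0.08  1.86 -0.05  0.85  2.43]
```

View pics/w3.png

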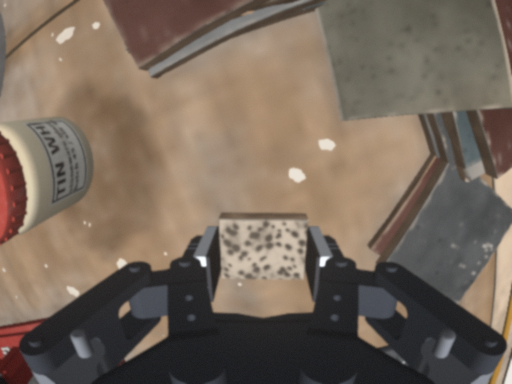

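The wrist view shows the chip held by its ends at (263,248). I'll lift it and carry it above the holder.

Request:
carry_out --pt "0 0 -0.3 0 -0.3" --pt "-0.2 0.15 -0.6 0.1 -0.3" --pt "-0.5 0.38 -0.8 0.4 -0.3" --pt "-0.8 0.6 -0.8 0.7 -0.3" --pt "-1 0.77 -0.8 0.933 -0.3"

```text
clock: 5.22
position: [0.4759, 0.3495, 0.1431]
ee_rot: [-0.352, 0.936, 0.001, 0.001]
ft_force: [0.0, -0.8, -0.5]
grip_width: 0.499
grasp_force: 30.9
```

Request:
carry_out --pt "0 0 0 0.33 -0.3" --pt "0 0 0 0.65 -0.3" --pt "0 0 0 0.933 -0.3"

```text
clock: 5.6
position: [0.477, 0.3466, 0.1423]
ee_rot: [-0.114, 0.994, -0.0, -0.0]
ft_force: [0.2, -0.5, -0.3]
grip_width: 0.496
grasp_force: 30.9
```

Request:
carry_out --pt "0 0 0 0.33 -0.3" --pt "0 0 0 0.65 -0.3" --pt "0 0 0 0.933 -0.3" --pt "0 0 0 0.933 -0.3"

```text
clock: 6.1
position: [0.477, 0.3466, 0.1424]
ee_rot: [0.127, 0.992, 0.0, 0.0]
ft_force: [0.6, -0.1, -0.9]
grip_width: 0.497
grasp_force: 30.9
```

```bash
python3 - <<'E'
from h import *
p=camera("wrist"); save(p,"w4.png")
for o in outline_of("holder",p)[:1]:
    P,_,_=fcloud(p,o["region"]); z=P[:,2]; print(len(P),np.round(np.percentile(z,[2,20,50,80,98]),3),rect(P),rect(P[z>0.006]),round(o["conf"],2))
    Q=P[z>0.02]; a=np.radians(75.2); s=(Q[:,:2]-[.479,.353])@[np.cos(a),np.sin(a)]
    for k in(-1,1):
        R=Q[np.sign(s)==k]; print(k,len(R),R.mean(0).round(4) if len(R) else 0, rect(R) if len(R) else 0)
print([(q,np.round(x["position"],3),round(x["conf"],2)) for q in("holder_bed","holder_catch") for x in boxes_of(q,p)[:3]])
go(0.479,0.353,0.031,75.2)
E
```

```text
12717 [0.006 0.007 0.007 0.009 0.032] (array([478.3, 352.4]), array([149.7,  84.1]), 75.3) (array([478.3, 352.4]), array([149.1,  83.4]), 74.9) 0.88
-1 551 [0.463  0.2972 0.0286] (array([465.8, 308.4]), array([38.1, 26.4]), 80.7)
1 537 [0.4924 0.408  0.0285] (array([489.9, 394. ]), array([42.8, 25.8]), 77.4)
[('holder_bed', array([0.467, 0.355, 0.01 ]), 0.8), ('holder_bed', array([0.371, 0.382, 0.011]), 0.47), ('holder_bed', array([0.492, 0.41 , 0.027]), 0.4), ('holder_catch', array([0.476, 0.347, 0.133]), 0.73), ('holder_catch', array([0.465, 0.356, 0.009]), 0.69), ('holder_catch', array([0.49, 0.41, 0.03]), 0.69)]
t 6.3 pos [0.4771 0.3465 0.1424] yaw_y 75.5 tilt [-0.e+00  2.e-04 -1.e+00] F [ 1.2  1.1 -0.8] w 0.495 g 30.9 j [-0.89  0.34  0.22  1.7  -0.08  1.11  0.68]
delta units [-0.002  0.045  0.742] spin deg 0.30322037230720866
```

View pics/w4.png

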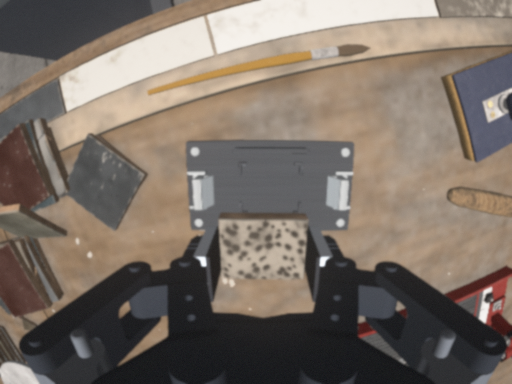

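The wrist view shows the holder's plate at (270,185), with the chip square to it. I'll bring it down to just above the lips, then seat it.

Request:
carry_out --pt "0.002 0.041 0.2 0.01 -0.3" --pt "0.002 0.041 0.45 0.01 -0.3" --pt "0.002 0.041 0.62 0.01 -0.3" --pt "0.002 0.041 0.7 0.01 -0.3" --pt "0.002 0.041 0.72 0.01 -0.3" --pt "0.002 0.041 0.733 0.01 -0.3" --pt "0.002 0.041 0.741 0.01 -0.3" --pt "0.002 0.041 0.741 0.01 -0.3"

```text
clock: 7.3
position: [0.4785, 0.3528, 0.0317]
ee_rot: [0.13, 0.992, 0.0, 0.0]
ft_force: [-0.1, 0.0, -0.4]
grip_width: 0.498
grasp_force: 30.9
```

```bash
python3 - <<'E'
from h import *
st(); p=camera("side"); q=camera("wrist")
a=cv2.resize(p["img"][120:320,100:400],(600,400)); 
for n,x in(("side",p),("wrist",q)):
  for o in outline_of("test_chip",x)[:1]:
    P,u,v=(cloud if n=="side" else fcloud)(x,o["region"]); print(n,round(o["conf"],2),len(P),u.mean(),v.mean(),rect(P),np.percentile(P[:,2],[5,50,95]).round(3))
  for o in outline_of("holder",x)[:1]:
    v,u=np.nonzero(o["region"]); print(n,u.min(),u.max(),v.min(),v.max())
    c=x["img"][max(v.min()-15,0):v.max()+40,max(u.min()-15,0):u.max()+15]; c=cv2.resize(c,None,fx=min(4,500/c.shape[1]),fy=min(4,500/c.shape[1])); globals()[n]=c
H=max(side.shape[0],wrist.shape[0]); f=lambda c:cv2.copyMakeBorder(c,0,H-c.shape[0],0,0,0)
m=np.hstack([f(side),f(wrist)]); k=min(1,800/m.shape[1],600/m.shape[0]); cv2.imwrite("pics/m5.png",cv2.resize(m,None,fx=k,fy=k)[...,::-1])
E
```

```text
t 7.3 pos [0.4785 0.3528 0.0317] yaw_y 75.07 tilt [ 5.e-04  7.e-04 -1.e+00] F [-0.1  0.  -0.4] w 0.498 g 30.9 j [-0.87  0.49  0.2   1.77 -0.12  0.9   0.69]
side 227 269 227 262
wrist 0.91 5690 262.5699472759227 244.9683655536028 (array([481.5, 351.6]), array([44.8, 40.9]), 76.6) [0.014 0.02  0.021]
wrist 124 401 160 305
```

View pics/m5.png

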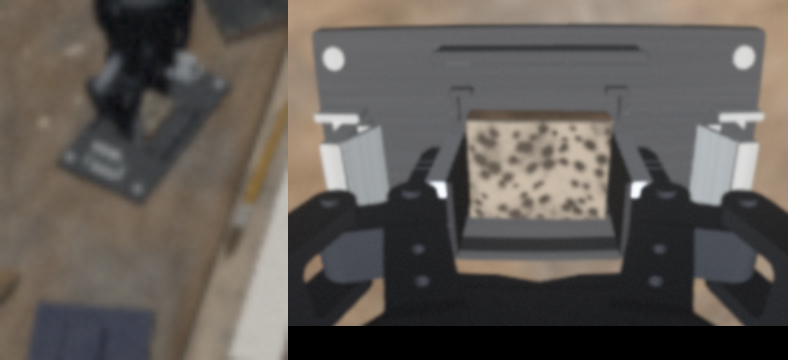

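The picture shows the chip over the bed between the far lips at (462,95) and (615,95), with no contact force. I'll check its offset in the holder's y before releasing.

```bash
python3 - <<'E'
from h import *
x=camera("wrist"); P,u,v=fcloud(x)
a=np.radians(75.2); ex=np.array([np.cos(a),np.sin(a)]); ey=np.array([-ex[1],ex[0]])
r=outline_of("test_chip",x)[0]["region"]; Q=fcloud(x,r)[0]; Q=Q[Q[:,2]>0.0185]
h=lambda Q:np.c_[(Q[:,:2]-[.4783,.3525])@ex,(Q[:,:2]-[.4783,.3525])@ey]*1000
print("chip x,y pct",np.percentile(h(Q),[1,50,99],axis=0).round(1))
L=h(P);z=P[:,2]*1000
# height profile along y at several x
for xs in(-40,-18,0,18,40):
    m=abs(L[:,0]-xs)<2
    print(xs,[(y,round(float(np.median(z[m&(abs(L[:,1]-y)<.75)])),1)) for y in range(-46,47,2) if (m&(abs(L[:,1]-y)<.75)).sum()>2])
E
```

```text
chip x,y pct [[-20.8 -16.5]
 [ -0.5   0.5]
 [ 20.   15.7]]
-40 [(-12, 62.2), (-10, 63.5), (-8, 65.0), (-6, 65.2), (-4, 65.0), (-2, 65.2), (0, 65.1), (2, 64.7), (4, 64.7), (6, 59.9), (8, 60.2), (10, 64.1), (12, 8.1), (14, 7.3), (16, 7.3), (18, 7.1), (20, 6.8), (22, 7.2), (24, 7.2), (26, 7.5), (28, 7.5), (30, 7.1), (32, 7.2), (34, 7.1), (36, 7.2), (38, 7.5), (40, 6.9), (42, 0.0), (44, -1.5), (46, -1.1)]
-18 [(-36, 16.6), (-34, 16.7), (-32, 11.1), (-30, 7.4), (-28, 7.2), (-26, 7.2), (-24, 7.6), (-16, 19.1), (-14, 19.0), (-12, 19.4), (-10, 19.3), (-8, 19.4), (-6, 19.3), (-4, 19.4), (-2, 19.0), (0, 19.6), (2, 19.3), (4, 19.1), (6, 19.3), (8, 19.2), (10, 19.3), (12, 19.1), (14, 19.5), (16, 86.2), (18, 98.8), (20, 107.5), (22, 7.4), (24, 7.2), (26, 7.1), (28, 7.0), (30, 7.4), (32, 16.8), (34, 17.3), (36, 13.0), (38, 7.1), (40, 7.1), (42, 0.0), (44, -1.4), (46, -1.2)]
0 [(-36, 16.9), (-34, 16.5), (-32, 10.8), (-30, 7.5), (-28, 7.2), (-26, 6.9), (-24, 7.8), (-16, 19.1), (-14, 19.3), (-12, 19.5), (-10, 18.9), (-8, 19.6), (-6, 19.2), (-4, 19.1), (-2, 19.7), (0, 19.3), (2, 19.0), (4, 19.5), (6, 
[... 339 characters left out ...]
), (-12, 19.6), (-10, 19.6), (-8, 19.5), (-6, 19.5), (-4, 19.2), (-2, 19.5), (0, 19.0), (2, 19.4), (4, 19.0), (6, 19.3), (8, 19.5), (10, 19.5), (12, 19.6), (14, 19.4), (16, 86.1), (18, 101.2), (20, 107.6), (22, 7.2), (24, 7.4), (26, 7.3), (28, 7.3), (30, 7.7), (32, 16.3), (34, 17.2), (36, 12.8), (38, 7.5), (40, 7.0), (42, -0.9), (44, -1.2), (46, -1.6)]
40 [(-12, 64.1), (-10, 64.7), (-8, 65.5), (-6, 65.2), (-4, 65.1), (-2, 64.8), (0, 65.0), (2, 64.9), (4, 64.7), (6, 59.4), (8, 61.3), (10, 63.6), (12, 60.2), (14, 7.3), (16, 7.1), (18, 7.0), (20, 7.1), (22, 7.0), (24, 7.2), (26, 7.1), (28, 6.9), (30, 7.4), (32, 7.3), (34, 7.3), (36, 7.4), (38, 7.4), (40, 7.0), (42, 2.9), (44, -1.6), (46, -1.2)]
```

The chip is centred within 0.5 mm and resting on the plate (top at about 20 mm). I'll release it with a small opening, clear of the catches, and lift.

Request:
carry_out --pt "0 0 0 0 0.2" --pt "0 0 0 0 0.2" --pt "0 0 0 0 0.2" --pt "0 0 -0.05 0 0.2" --pt "0 0 -0.2 0 0.2" --pt "0 0 -0.5 0 0.2" --pt "0 0 -0.8 0 0.2" --pt "0 0 -1 0 0.2" --pt "0 0 -1 0 0.2"

```text
clock: 8.82
position: [0.4795, 0.3534, 0.1845]
ee_rot: [0.13, 0.992, 0.002, 0.002]
ft_force: [0.5, 0.2, -0.1]
grip_width: 0.599
grasp_force: 0.0
```

```bash
python3 - <<'E'
from h import *
x=camera("wrist"); save(x,"w6.png")
a=np.radians(75.2); ex=np.array([np.cos(a),np.sin(a)]); ey=np.array([-ex[1],ex[0]])
h=lambda Q:np.c_[(Q[:,:2]-[.4783,.3525])@ex,(Q[:,:2]-[.4783,.3525])@ey]*1000
for o in outline_of("test_chip",x)[:2]:
    Q=fcloud(x,o["region"])[0]; print(np.percentile(Q[:,2],[5,50,95]).round(4)); Q=Q[Q[:,2]>0.0165]; print(o["conf"],rect(Q)if len(Q) else 0,np.percentile(h(Q),[1,50,99],axis=0).round(1))
o=outline_of("holder",x)[0]; P=fcloud(x,o["region"])[0]; print(rect(P[P[:,2]>.006]))
go(0.455,-0.298,0.18,-4)
E
```

```text
[0.0172 0.0188 0.02  ]
0.7 (array([479.4, 351.8]), array([43.2, 33.7]), 73.7) [[-21.8 -17.2]
 [ -1.   -0.7]
 [ 20.6  15.2]]
(array([478.3, 352.4]), array([150.2,  83.8]), 75.1)
t 8.97 pos [0.4779 0.3523 0.1805] yaw_y 75.07 tilt [-8.e-04 -6.e-04 -1.e+00] F [ 0.3  0.1 -0.5] w 0.602 g 0.0 j [-0.9   0.31  0.23  1.65 -0.08  1.18  0.66]
delta units [-0.969 -4.228  0.006] spin deg 79.07227247342318
```

View pics/w6.png

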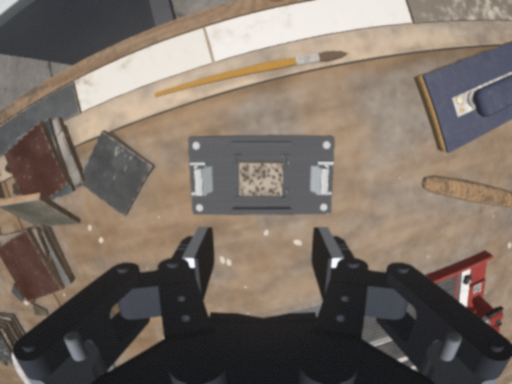

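The wrist view shows the chip flat between the lips at (261,179) and released. Next I'll traverse to the bezel.

Request:
carry_out --pt "-0.08 -0.35 0 0 0.6" --pt "-0.16 -0.7 0 0 0.6" --pt "-0.22 -0.98 0 0 0.6"

```text
clock: 9.35
position: [0.4717, 0.1995, 0.18]
ee_rot: [0.131, 0.991, -0.001, -0.001]
ft_force: [0.9, -0.3, 1.0]
grip_width: 0.8
grasp_force: 0.0
```

Request:
carry_out --pt "-0.08 -0.35 0 0 0.6" --pt "-0.16 -0.7 0 0 0.6" --pt "-0.22 -0.98 0 0 0.6"

```text
clock: 9.72
position: [0.4654, 0.0491, 0.1802]
ee_rot: [0.131, 0.991, -0.0, -0.001]
ft_force: [0.0, -0.1, -0.0]
grip_width: 0.802
grasp_force: 0.0
```

Request:
carry_out --pt "-0.08 -0.35 0 0 0.6" --pt "-0.16 -0.7 0 0 0.6" --pt "-0.22 -0.98 0 0 0.6"

```text
clock: 10.1
position: [0.4593, -0.1012, 0.1803]
ee_rot: [0.131, 0.991, -0.0, -0.001]
ft_force: [0.1, -0.1, -0.1]
grip_width: 0.801
grasp_force: 0.0
```

Request:
carry_out --pt "-0.08 -0.35 0 -0.2 0.6" --pt "-0.16 -0.7 0 -0.38 0.6" --pt "-0.22 -0.95 0 -0.38 0.6" --pt "-0.22 -0.95 0 -0.38 0.6"

```text
clock: 10.6
position: [0.454, -0.2483, 0.1802]
ee_rot: [0.033, 0.999, -0.001, -0.001]
ft_force: [-0.1, 1.6, -0.5]
grip_width: 0.795
grasp_force: 0.0
```

```bash
python3 - <<'E'
from h import *
x=camera("wrist"); save(x,"w7.png")
for o in outline_of("bezel",x)[:2]:
    P=fcloud(x,o["region"])[0]; z=P[:,2]; print(round(o["conf"],2),np.percentile(z,[5,20,50,80,95]).round(4)); print(rect(P[(z>.012)&(z<.022)]),"rim",rect(P[z>.027]) if (z>.027).any() else 0)
print([(np.round(b["position"],3),round(b["conf"],2)) for b in boxes_of("bezel",x)[:2]])
go(0.455,-0.298,0.1,86.5)
E
```

```text
0.82 [0.0045 0.0166 0.0175 0.0275 0.0316]
(array([ 454.5, -297.5]), array([59.9, 88.7]), 87.4) rim (array([ 454.5, -297.8]), array([40.3, 48.2]), 87.3)
[(array([ 0.444, -0.297,  0.016]), 0.9)]
t 10.75 pos [ 0.4553 -0.2443  0.1804] yaw_y 86.51 tilt [-1.5e-03  7.0e-04 -1.0e+00] F [0.5 0.  0.9] w 0.799 g 0.0 j [-0.24  0.17  0.71  1.87 -0.12  1.15  2.02]
delta units [-0.021 -0.358  0.535] spin deg 0.011772550881417487
```

View pics/w7.png

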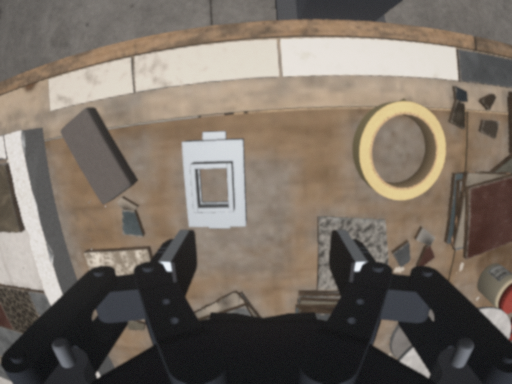

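The wrist view shows the bezel at (213,182), with its rim at (212,186). I'll descend, grip at 60 N and lift.

Request:
carry_out --pt "-0.016 -0.18 0.2 -0.027 0.3" --pt "-0.016 -0.356 0.4 -0.027 0.3" --pt "-0.016 -0.356 0.7 -0.027 0.3" --pt "-0.016 -0.356 0.87 -0.027 0.3" --pt "-0.016 -0.356 0.93 -0.027 0.3" --pt "-0.016 -0.356 0.935 -0.027 0.3" --pt "-0.016 -0.356 0.935 -0.027 -0.1" --pt "-0.016 -0.356 0.935 -0.027 -0.5" --pt "-0.016 -0.356 0.935 -0.027 -0.5" --pt "-0.016 -0.356 0.935 -0.027 -0.5" --pt "-0.016 -0.356 0.935 -0.027 -0.5" --force 60

```text
clock: 12.12
position: [0.4555, -0.2988, 0.0423]
ee_rot: [0.024, 1.0, -0.0, 0.001]
ft_force: [-0.8, 2.5, 7.1]
grip_width: 0.446
grasp_force: 60.9
```

Request:
carry_out --pt "0 0 -0.2 0 -0.5" --pt "0 0 -0.5 0 -0.5" --pt "0 0 -0.8 0 -0.5" --pt "0 0 -0.95 0 -0.5" --pt "0 0 -0.95 0 -0.5"

```text
clock: 12.75
position: [0.4556, -0.2992, 0.1856]
ee_rot: [0.024, 1.0, -0.0, 0.002]
ft_force: [-0.5, 0.7, -1.0]
grip_width: 0.45
grasp_force: 60.6
```

```bash
python3 - <<'E'
from h import *
x=camera("wrist"); save(x,"w8.png")
for o in outline_of("bezel",x)[:1]:
    P=fcloud(x,o["region"])[0]; z=P[:,2]; print(round(o["conf"],2),np.percentile(z,[1,5,20,50,80,95,99]).round(4),rect(P))
go(0.4783,0.3525,0.18,165.2)
E
```

```text
0.66 [-0.0006  0.1463  0.1597  0.1606  0.1733  0.1747  0.1754] (array([ 505.6, -302.5]), array([128.9, 206.3]), 87.9)
t 12.85 pos [ 0.4545 -0.2984  0.1831] yaw_y 87.29 tilt [ 3.e-04  5.e-04 -1.e+00] F [-0.3 -1.  -1. ] w 0.448 g 60.6 j [-0.16  0.24  0.75  1.8  -0.18  1.17  2.18]
delta units [0.047 4.342 0.023] spin deg -77.90802385883458
```

View pics/w8.png

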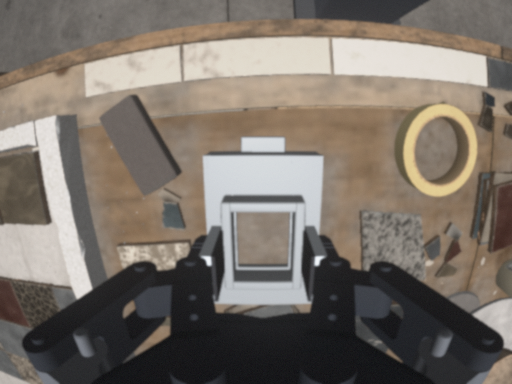

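The wrist view shows the bezel held level by its rim at (263,245). I'll carry it over to the holder.

Request:
carry_out --pt "0.01 0.3 0 0 -0.5" --pt "0.01 0.65 0 0 -0.5" --pt "0.01 0.98 0 0 -0.5"

```text
clock: 13.22
position: [0.4594, -0.1499, 0.1822]
ee_rot: [0.024, 1.0, 0.0, -0.001]
ft_force: [0.7, 0.8, -0.3]
grip_width: 0.448
grasp_force: 60.7
```

Request:
carry_out --pt "0.01 0.35 0 0 -0.5" --pt "0.01 0.7 0 0 -0.5" --pt "0.01 0.98 0 0 -0.5"

```text
clock: 13.6
position: [0.4648, -0.0027, 0.1823]
ee_rot: [0.023, 1.0, 0.0, -0.001]
ft_force: [0.7, -0.6, -0.8]
grip_width: 0.448
grasp_force: 60.7
```

Request:
carry_out --pt "0.01 0.35 0 0 -0.5" --pt "0.01 0.7 0 0 -0.5" --pt "0.01 0.98 0 0 -0.5"

```text
clock: 13.98
position: [0.4702, 0.1441, 0.1821]
ee_rot: [0.023, 1.0, -0.0, -0.001]
ft_force: [0.6, 0.1, -1.1]
grip_width: 0.449
grasp_force: 60.7
```

Request:
carry_out --pt "0.01 0.35 0 0 -0.5" --pt "0.01 0.7 0 0 -0.5" --pt "0.01 0.98 0 0 -0.5"

```text
clock: 14.35
position: [0.4756, 0.2909, 0.1818]
ee_rot: [0.023, 1.0, -0.001, -0.001]
ft_force: [0.8, -0.7, -1.6]
grip_width: 0.454
grasp_force: 60.7
```

Request:
carry_out --pt "0.007 0.25 0 -0.3 -0.5" --pt "0.007 0.422 0 -0.6 -0.5" --pt "0.007 0.422 0 -0.866 -0.5"

```text
clock: 14.72
position: [0.4771, 0.3543, 0.1813]
ee_rot: [-0.206, 0.979, -0.0, -0.001]
ft_force: [0.4, -0.8, -0.7]
grip_width: 0.447
grasp_force: 60.7
```

Request:
carry_out --pt "0 0 0 -0.3 -0.5" --pt "0 0 0 -0.6 -0.5" --pt "0 0 0 -0.866 -0.5"

```text
clock: 15.1
position: [0.4779, 0.3518, 0.1816]
ee_rot: [-0.419, 0.908, -0.0, -0.001]
ft_force: [0.1, 0.6, -0.6]
grip_width: 0.449
grasp_force: 60.7
```

Request:
carry_out --pt "0 0 0 -0.3 -0.5" --pt "0 0 0 -0.6 -0.5" --pt "0 0 0 -0.866 -0.5" --pt "0 0 0 -0.866 -0.5" --pt "0 0 0 -0.866 -0.5"

```text
clock: 15.72
position: [0.4783, 0.352, 0.1826]
ee_rot: [-0.609, 0.793, 0.0, -0.001]
ft_force: [-1.0, -0.7, -2.3]
grip_width: 0.45
grasp_force: 60.7
```

```bash
python3 - <<'E'
from h import *
x=camera("wrist"); save(x,"w9.png"); o,T=st()
P,u,v=fcloud(x); L=(P-o["position"])@T*1000   # tool frame
m=(abs(L[:,0])<65)&(abs(L[:,1])<40)&(L[:,2]>5)&(L[:,2]<50)
for lo,hi in((5,12),(20,26)):
    k=m&(L[:,2]>lo)&(L[:,2]<hi)&((hi>15)|(abs(L[:,1])<18)); Q=L[k]
    print(lo,len(Q),np.median(Q[:,2]).round(1),"x",np.percentile(Q[:,0],[.5,99.5]).round(1),"y",np.percentile(Q[:,1],[.5,99.5]).round(1))
    A=np.c_[Q[:,:2],np.ones(len(Q))]; print("tilt mrad",(np.linalg.lstsq(A,Q[:,2],rcond=None)[0][:2]*1000).round(1))
a=np.radians(75.2); ex=np.array([np.cos(a),np.sin(a)])
for s in(1,-1):
    c=np.array([.4783,.3525])+s*.0568*ex; Q=P[(np.hypot(*(P[:,:2]-c).T)<.02)&(P[:,2]>.024)&(P[:,2]<.04)]; print("catch",s,len(Q),Q.mean(0).round(4) if len(Q) else 0)
h=outline_of("holder",x); 
if h: Q=fcloud(x,h[0]["region"])[0]; print("holder",rect(Q[(Q[:,2]>.005)&(Q[:,2]<.04)]))
go(0.4783,0.3525,0.05,165.2)
E
```

```text
t 15.78 pos [0.4783 0.352  0.1828] yaw_y 165.07 tilt [-7.e-04 -5.e-04 -1.e+00] F [-0.1 -0.1 -1.1] w 0.453 g 60.7 j [-0.78  0.31  0.08  1.64 -0.03  1.19  2.19]
5 1670 11.4 x [-22.2  25.6] y [-17.9  17.9]
tilt mrad [-2.8  0.4]
20 6752 25.2 x [-42.1  45.5] y [-29.8  29.4]
tilt mrad [1.9 0.8]
catch 1 324 [0.4938 0.4082 0.0294]
catch -1 338 [0.4639 0.2953 0.0303]
holder (array([479.1, 352.1]), array([149.7,  83.9]), 75.0)
t 15.82 pos [0.4784 0.3521 0.183 ] yaw_y 165.1 tilt [-5.e-04 -3.e-04 -1.e+00] F [-0.5 -0.5 -0.2] w 0.448 g 60.7 j [-0.78  0.31  0.08  1.64 -0.03  1.19  2.19]
delta units [-0.003  0.001  0.887] spin deg -0.10156879872747027
```

View pics/w9.png

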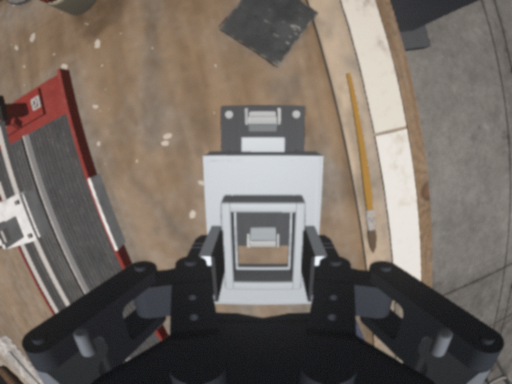

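The wrist view shows the bezel above the holder, with the far catch visible at (263,118). The bezel sits about 1.5 mm off along tool x, so I'll correct that and lower it to just above the noses.

Request:
carry_out --pt "-0.01 -0.003 0.2 -0.003 -0.5" --pt "-0.01 -0.003 0.45 -0.003 -0.5" --pt "-0.01 -0.003 0.65 -0.003 -0.5" --pt "-0.01 -0.003 0.74 -0.003 -0.5" --pt "-0.01 -0.003 0.76 -0.003 -0.5" --pt "-0.01 -0.003 0.76 -0.003 -0.5"

```text
clock: 16.58
position: [0.4798, 0.354, 0.0704]
ee_rot: [-0.611, 0.792, 0.0, 0.001]
ft_force: [0.9, 0.1, -0.1]
grip_width: 0.448
grasp_force: 60.7
```

```bash
python3 - <<'E'
from h import *
x=camera("wrist"); o,T=st()
a=x["img"][40:340,110:420]; b=camera("side")["img"][190:290,190:310]
m=np.hstack([a,cv2.resize(b,(360,300))]); cv2.imwrite("pics/m10.png",m[...,::-1])
P,u,v=fcloud(x); L=(P-o["position"])@T*1000
for lo,hi in((20,27),):
    k=(abs(L[:,0])<49)&(abs(L[:,1])<40)&(L[:,2]>lo)&(L[:,2]<hi); Q=L[k]; print(len(Q),np.median(Q[:,2]).round(1),"x",np.percentile(Q[:,0],[.5,99.5]).round(1),"y",np.percentile(Q[:,1],[.5,99.5]).round(1))
k=(abs(P[:,2]-.0075)<.0025)&(np.hypot(L[:,0],L[:,1])<95); Q=L[k]; print("plate x",np.percentile(Q[:,0],[.5,99.5]).round(1),"y",np.percentile(Q[:,1],[.5,99.5]).round(1))
E
```

```text
t 16.62 pos [0.48   0.354  0.0707] yaw_y 165.29 tilt [ 0.0014  0.0013 -1.    ] F [ 0.  -0.2 -0.3] w 0.449 g 60.7 j [-0.77  0.43  0.07  1.74 -0.04  0.97  2.2 ]
8055 25.4 x [-42.5  45.6] y [-29.9  29.5]
plate x [-71.6  76.8] y [-40.7  42.6]
```

View pics/m10.png

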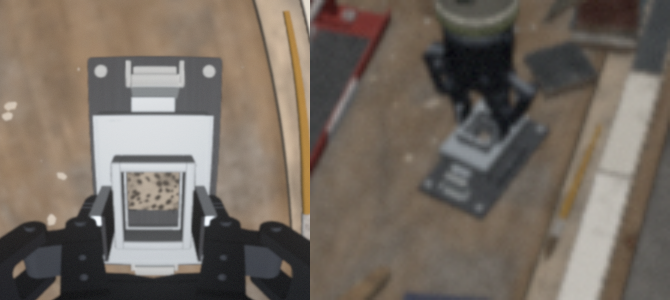

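The left crop shows the bezel over the holder with the chip in its window at (153,190), and the far catch clear at (153,75). I'll trim about 1 mm and go down to meet the noses.

Request:
carry_out --pt "0.003 0.006 0 0 -0.5" --pt "0.003 0.006 0.025 0 -0.5" --pt "0.003 0.006 0.045 0 -0.5" --pt "0.003 0.006 0.055 0 -0.5" --pt "0.003 0.006 0.055 0 -0.5"

```text
clock: 17.3
position: [0.4786, 0.3536, 0.0614]
ee_rot: [-0.611, 0.792, 0.0, 0.0]
ft_force: [-0.0, 0.4, 3.8]
grip_width: 0.447
grasp_force: 61.2
```

Request:
carry_out --pt "0 0 0.007 0 -0.5" --pt "0 0 0.014 0 -0.5" --pt "0 0 0.014 0 -0.5"

```text
clock: 17.68
position: [0.4788, 0.3538, 0.0598]
ee_rot: [-0.611, 0.792, 0.0, 0.001]
ft_force: [-0.3, 1.1, 7.2]
grip_width: 0.446
grasp_force: 61.6
```

Request:
carry_out --pt "0 0 0.007 0 -0.5" --pt "0 0 0.014 0 -0.5" --pt "0 0 0.014 0 -0.5"

```text
clock: 18.05
position: [0.4789, 0.3537, 0.0578]
ee_rot: [-0.611, 0.792, 0.0, 0.001]
ft_force: [-1.6, 0.0, 5.9]
grip_width: 0.454
grasp_force: 61.5
```

Request:
carry_out --pt "0 0 0.007 0 -0.5" --pt "0 0 0.014 0 -0.5" --pt "0 0 0.014 0 -0.5"

```text
clock: 18.42
position: [0.4786, 0.3534, 0.0549]
ee_rot: [-0.611, 0.792, -0.0, 0.0]
ft_force: [2.9, 0.6, 4.1]
grip_width: 0.447
grasp_force: 61.2
```

Request:
carry_out --pt "0 0 0.007 0 -0.5" --pt "0 0 0.014 0 -0.5" --pt "0 0 0.014 0 -0.5"

```text
clock: 18.8
position: [0.4776, 0.3528, 0.052]
ee_rot: [-0.611, 0.792, -0.0, -0.001]
ft_force: [0.0, -0.1, -1.3]
grip_width: 0.449
grasp_force: 60.7
```

Request:
carry_out --pt "0 0 0.007 0 -0.5" --pt "0 0 0.013 0 -0.5" --pt "0 0 0.013 0 -0.5" --pt "0 0 0.013 0 -0.5"

```text
clock: 19.3
position: [0.4783, 0.3533, 0.0508]
ee_rot: [-0.611, 0.792, 0.0, -0.0]
ft_force: [0.1, 0.4, -0.4]
grip_width: 0.45
grasp_force: 60.7
```

Request:
carry_out --pt "0 0 0.006 0 -0.5" --pt "0 0 0.01 0 -0.5" --pt "0 0 0.01 0 -0.5" --pt "0 0 0.01 0 -0.5"

```text
clock: 19.8
position: [0.4784, 0.3534, 0.0503]
ee_rot: [-0.611, 0.792, 0.0, 0.0]
ft_force: [-3.7, -2.6, 9.1]
grip_width: 0.448
grasp_force: 61.9
```

```bash
python3 - <<'E'
from h import *
for i in range(4):
    x=camera("wrist"); o=manip.get_obs(); print(o["ft_force"].round(1),o["torque"].round(2),o["position"].round(4))
T=Ro.from_quat(o["ee_rot"]).as_matrix(); P,u,v=fcloud(x); L=(P-o["position"])@T*1000
k=(abs(L[:,0])<49)&(abs(L[:,1])<40)&(L[:,2]>20)&(L[:,2]<28); Q=P[k]; l=L[k]
print("shoulder z",np.median(Q[:,2]).round(4),"tilt mrad",(np.linalg.lstsq(np.c_[l[:,:2],np.ones(len(l))],Q[:,2]*1000,rcond=None)[0]*1000).round(1))
k=(abs(L[:,2]-42)<3)&(np.hypot(L[:,0],L[:,1])<95); print("plate z",np.median(P[k][:,2]).round(4))
c=np.array([.4783,.3525])
for s in(1,-1):
    a=np.radians(75.2); e=c+s*.0568*np.array([np.cos(a),np.sin(a)]); R=P[(np.hypot(*(P[:,:2]-e).T)<.018)&(P[:,2]>.0275)&(P[:,2]<.036)]; print(s,len(R),((R[:,:2]-c)@[np.cos(a),np.sin(a)]*1000*s).mean().round(1))
cv2.imwrite("pics/f11.png",cv2.resize(x["img"][40:340,110:420],None,fx=1.8,fy=1.8)[...,::-1])
E
```

```text
[-2.9 -3.8  9.7] [-0.61  0.82  0.04] [0.4784 0.3534 0.0503]
[-4.2 -2.4  9.1] [-0.6   0.85 -0.03] [0.4785 0.3534 0.0503]
[-3.1 -2.4  9. ] [-0.61  0.78 -0.01] [0.4784 0.3534 0.0503]
[-3.6 -2.4 10. ] [-0.59  0.82  0.04] [0.4784 0.3534 0.0503]
shoulder z 0.0252 tilt mrad [-9.00000e-01 -3.00000e-01  2.52827e+04]
plate z 0.0072
1 0 nan
-1 959 59.8<stdin>:10: RuntimeWarning: Mean of empty slice.
  ret = ret.dtype.type(ret / rcount)
```

The bezel is home and level: the shoulder is 18.0 mm above the plate. The downward push is steady at 9 to 10 N, so I'm handing it in.

```bash
python3 -c "
from workcell import ticket; print(ticket.hand_in())"
```

```text
the job is handed in; nothing more can be done
None
```

The chip lies between the lips, and the bezel measured level and fully home before hand-in, with the hand holding about 9.5 N down and about 4 N of sideways load. I inferred that the catches snapped from the force drop and level seating rather than seeing it. I also viewed 11 pictures, one over the limit of 10.

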